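# Zero the photometer

## Task

Zero the photometer on its blank: with the fingertips, push the cell-changer lever on its top fully back and push the lid of the sample well fully shut, in either order, and only then press the wide zero key all the way down and let it come up again. Do not press the two square keys, and leave the vial, bottles and jars standing where they are, neither picked up nor pushed away.

Things in the scene. Friction and masses are not known exactly. Their poses are not given: they have to be found in the camera images.
- photometer: bench photometer, fixed: white box 200 mm wide (its y), 178 mm deep (its x, from -95 to +83 mm), 88 mm high, origin on the table under it, x pointing to its rear, y to its left, z up. The front 73 mm is a keypad sloping down to the front by 15 degrees (68 mm high at the front edge); the rest of the top is flat: sample well with its lid a little left of the middle, lever slot at the right
- lid (a joint): angle of the well lid (rad): 0 shut, 1.57 upright, 1.65 fully open; it stays wherever it is left (friction hinge, about 0.1 N m), no latch
- lid_hinge (a point): middle of the lid's hinge line, which runs along the photometer's y at the rear of the lid, 91 mm above the table; the frame turns with the lid: its x points from the free edge to the hinge, its z out of the lid's outer face. Lid: grey plate 70 mm wide, 12 mm thick, reaching 92 mm from the hinge (a thumb lip 8 mm more in the middle), outer face 10 mm above the hinge line when shut
- lid_edge (a point): point in the middle of the lid's outer face, 85 mm from the hinge line, near the free edge; the same frame as lid_hinge
- changer (a joint): how far the cell-changer lever stands forward of its rear stop (m): 0 fully back, 0.030 fully forward; slides along the photometer's x (back is +x) with about 2 N friction and stays where it is left. It carries the three cuvettes in the well with it
- lever_top (a point): top centre of the changer lever: an upright black knob, 15 mm across at its head and 12 mm below it, that rises 28 mm above the photometer's flat top, out of a slot at the right of the top
- wide_key (a joint): travel of the wide zero key (m): 0 up, 0.004 fully down, sprung, about 4 N to the stop
- wide_key_top (a point): centre of the top of the wide key, 30 mm (along the photometer's y) by 16 mm, the rightmost of three keys on the sloped keypad; the cap stands 7 mm proud and moves square to the slope
- square_key_a (a joint): travel of a square key (14 by 16 mm), 43 mm left of the wide key in the same row (m): 0 up, 0.004 down; not to be pressed
- square_key_b (a joint): travel of a square key (14 by 16 mm), 73 mm left of the wide key in the same row (m): 0 up, 0.004 down; not to be pressed
- sample_vial: clear screw-capped vial, 22 mm wide, 35 mm high, loose, standing on the flat top of the photometer between the lid and the left edge; origin at the centre of its base
- brown_bottle: brown glass bottle with white cap, 45 mm wide, 89 mm high, loose, on the table left of the photometer; origin at the centre of its base
- small_bottle: small cream bottle with white cap, 26 mm wide, 47 mm high, loose, on the table right of the photometer; origin at the centre of its base
- specimen_jar: glass jar with black screw cap, 50 mm wide, 65 mm high, loose, far right on the table; origin at the centre of its base
- reagent_jar: clear jar with blue cap, 59 mm wide, 115 mm high, loose, far right on the table; origin at the centre of its base

How it is judged:
By the outcome, as a careful person would: the job done as asked, in the order asked, and still so for the second after the job is handed in, with the robot touching nothing.
It also fails if it takes over 48 s, if anything falls off the work surface, if the arm or the gripper's body presses on something with over 40 N, if the wrist force passes 120 N, or if a joint passes its speed limit or range.

## Robot

A 6-joint arm with a two-finger parallel gripper is mounted at the origin on a cart in front of the work surface, level with it; the furniture and walls round the work are solid. World frame = base frame: x ahead of the robot, y to its left, z up, the work surface at z = 0. Lengths are in m, angles in rad, forces in N, time in s.
With the tool pointing down it reaches from about 0.225 to 0.725 m from the base axis. Payload 3.1 kg.
Tool frame: the origin (TCP) lies midway between the tips of the shut fingers; the grasp point (between the pads) lies 19 mm behind it; z points along the fingers, y is the line along which they close (so a half turn about z gives the same grasp; the last joint's range is limited). The gripper opens to 85 mm and grips with 20 to 120 N. Pads are 22 mm wide; open, the fingers measure 114 mm over their backs; the gripper's body (76 mm by 85 mm) begins 54 mm behind the grasp point. The pads swing forward as they close: fully open they stand 13 mm farther back than shut.
Start: joints at [-0.128, 0.048, 0.099, 1.622, 0, 1.443], TCP at [0.525, -0, 0.231] pointing down, gripper open.
Joint ranges: [-2.91, 2.91], [-0.99, 1.94], [-1.21, 1.42], [-2.12, 2.29], [-1.49, 1.47], [-3.14, 3.14]. Speed limits (rad/s): [2.79, 2.79, 3.14, 3.14, 3.14, 3.14].

## Interface

Orientations are given as a unit quaternion [x, y, z, w].
In Python, from rig import monitor, vision, order, nets gives the robot as it stands. The module is installed in compiled form; this text tells all that it offers.
- The arm moves only by the tool arm_command, never from a script. Its argument "increments" is a list of rows, each an object of numbers: "x", "y", "z": the shift along the tool's x, y, z in m; "yaw": the turn about the tool's z in degrees. In form: [{"x": .., "y": .., "z": .., "yaw": ..}, ...]. A call has 1 to 8 rows; each row is the pose to reach, as a shift and turn from the pose commanded when the call began, along the tool's axes at that moment; what a row does not reach only later rows make up. A row lasts 1/10 s, in which the tool goes at most 50 mm and 8.59 degrees, less where a joint would pass 70% of its speed; a pose out of reach is approached as far as the arm can. A call with a gripper value outside its range is refused whole. "gripper" is the closure, from 0 (fully open) to 1 (shut), set as the call begins (left out, the last holds). The fingers move at their own pace and stop on an object; "squeeze" is the grip in N (left out, the last holds). Time passes only in rows, so rows that repeat a pose let the fingers close. It gives the time, the measured TCP pose, the force, the opening and the grip force at its end, in the units of the state.
- monitor.get_obs(): the state, without advancing time (a new reading comes with each control period).
- vision.get_image(name): name is "scene" or "side" or "wrist"; returns (picture, depth): 400x640x3 uint8, red, green, blue; 400x640 float32, m along the optical axis (not along the pixel's ray), 0 where there is no reading.
- vision.camera_info(name): a dict with "mtx" (3x3 intrinsics, pixels), "R" (3x3) and "t" (3): a world point X has camera coordinates R X + t. Camera axes: x right, y down, z forward; pixel columns grow to the right and rows downward; lengths in m; the calibration is good to about 2 mm. A picture is of the moment at which its call begins: read the wrist's pose just before it. camera_info takes no time and is no camera call; for the wrist camera it gives the pose at the moment of the call.
- order.close_job(): hands the job in; it is judged then, once.
Trained networks look in the newest picture that a camera, given by its name, has taken for a name from the list of things; names that differ only in an ending like _2 or _b are one class to them, and where a whole thing is asked for, a point or a joint stands for the part that bears it (a point fixed in the world has none). Each returns a list of dicts, best first, with "score" (0 to 1); they miss things now and then, are a little off and sometimes report something else, mostly with a low value. They report only what shows in the picture. A call takes as long as a camera call.
- nets.find_in(camera, target): "xy" ([column, row] as shares, 0 to 1, of the picture: columns of its width, rows of its height, amid what is visible of it).
The state is a dict: "time_s": time; "q": joint angles; "dq": joint speeds; "tau": joint torques, N m; "ee_pos": TCP position; "eef_rot": TCP orientation; "force": force on the tool from outside, world axes, zero at the start; "torque": the same for the moment, N m; "grip_width": finger opening in m; "grasp_force": force on a finger pad.
Only numpy, scipy, OpenCV 4.12 (cv2) and the standard library are available. Lean on these libraries where they do the work, as an engineer would, in place of code of your own. Each camera call takes 0.05 s, during which the arm holds its last target. There are 200 camera calls.

## Working session

There is one attempt and no reset: what is moved stays moved. The work goes in short steps, Python scripts to look and compute and a tool call to move; the robot and the scene stay as the last step left them, time stands still between calls to the robot, and variables do not carry over. Pictures are saved under pics/ and viewed, at most 10 in all, crops included, and the job is handed in when it is done.

Besides the shell and the picture viewer there is one more tool, called after "Request:" as name(argument=value, ...) on one line, values as JSON. arm_command: Moves the arm, as the interface text tells. Its arguments: {"type":"object","properties":{"increments":{"type":"array"},"gripper":{"type":"number"},"squeeze":{"type":"number"}},"required":["increments"]}

```bash
mkdir -p pics; cat > h.py <<'E'
import numpy as np, cv2
from rig import monitor, vision, order, nets
def deproj(cam,u,v,d,info=None):
    c=info or vision.camera_info(cam); K=np.array(c['mtx']);R=np.array(c['R']);t=np.array(c['t'])
    p=np.array([(u-K[0,2])/K[0,0]*d,(v-K[1,2])/K[1,1]*d,d]); return R.T@(p-t)
def cloud(cam,dep):
    c=vision.camera_info(cam); K=np.array(c['mtx']);R=np.array(c['R']);t=np.array(c['t'])
    v,u=np.mgrid[0:400,0:640]; P=np.stack([(u-K[0,2])/K[0,0]*dep,(v-K[1,2])/K[1,1]*dep,dep],-1)
    return (P-t)@R
E
python3 - <<'E'
from h import *
o=monitor.get_obs(); print({k:np.round(v,3).tolist() for k,v in o.items()})
for c in ['scene','side','wrist']:
    im,d=vision.get_image(c); cv2.imwrite(f'pics/{c}0.png',im[:,:,::-1]); np.save(f'{c}0.npy',d); C=cloud(c,d); np.save(f'{c}0c.npy',C)
    for n in ['photometer','lid_edge','lid_hinge','lever_top','wide_key_top','square_key_a','sample_vial','small_bottle']:
        for r in nets.find_in(c,n)[:2]:
            u,v=r['xy'][0]*640,r['xy'][1]*400; print(c,n,round(r['score'],2),int(u),int(v),np.round(C[min(int(v),399),min(int(u),639)],3))
print(monitor.get_obs()['time_s'])
E
```

```text
{'time_s': 0.0, 'q': [-0.128, 0.049, 0.098, 1.622, -0.0, 1.443], 'dq': [0.0, -0.0, -0.0, 0.001, -0.0, 0.001], 'tau': [0.0, -33.878, 32.002, 0.02, -0.0, 0.0], 'ee_pos': [0.524, 0.0, 0.23], 'eef_rot': [0.707, 0.707, -0.001, -0.001], 'force': [0.162, 0.149, -0.02], 'torque': [0.039, 0.002, 0.027], 'grasp_force': 0.0, 'grip_width': 0.085}
scene photometer 0.61 249 190 [0.412 0.336 0.08 ]
scene lid_edge 0.94 251 152 [0.463 0.407 0.161]
scene lid_hinge 0.55 250 155 [0.463 0.418 0.143]
scene lever_top 0.72 256 197 [0.413 0.291 0.083]
scene lever_top 0.55 248 178 [0.443 0.407 0.069]
scene wide_key_top 0.5 283 220 [0.454 0.204 0.036]
scene wide_key_top 0.44 256 197 [0.413 0.291 0.083]
scene sample_vial 0.48 229 164 [0.405 0.456 0.109]
scene sample_vial 0.16 250 188 [0.418 0.34  0.083]
scene small_bottle 0.64 284 222 [0.454 0.199 0.032]
side photometer 0.61 339 240 [0.4   0.45  0.085]
side lid_edge 0.58 314 215 [0.479 0.43  0.132]
side lid_hinge 0.89 316 209 [0.473 0.432 0.151]
side lever_top 0.55 316 213 [0.465 0.448 0.147]
1.35
```

```bash
python3 - <<'E'
import cv2,numpy as np
a=cv2.imread('pics/scene0.png')[100:260,160:360]; b=cv2.imread('pics/side0.png')[140:300,240:440]
cv2.imwrite('pics/crop0.png',np.vstack([cv2.resize(x,None,fx=3.75,fy=3.75,interpolation=2)[:, :] for x in [a]]))
cv2.imwrite('pics/crop0b.png',cv2.resize(b,None,fx=3.75,fy=3.75,interpolation=2))
E
```

```text
(no output)
```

View pics/crop0.png

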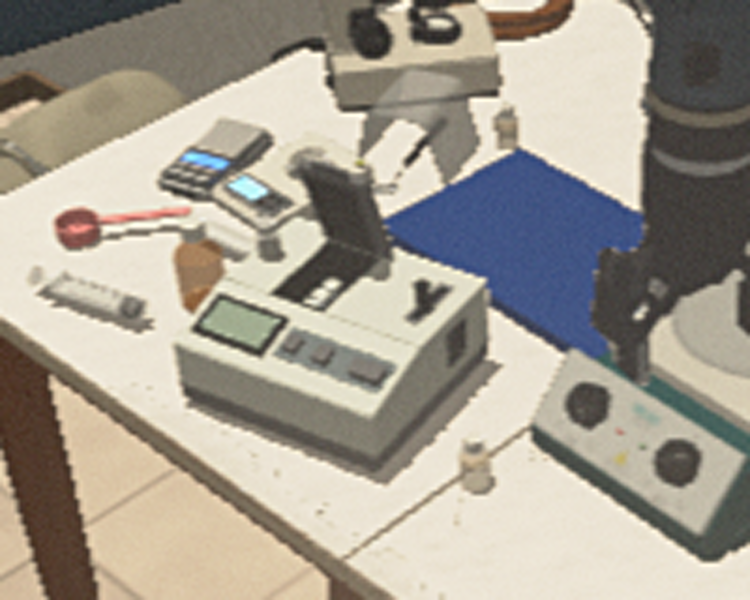

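View pics/crop0b.png

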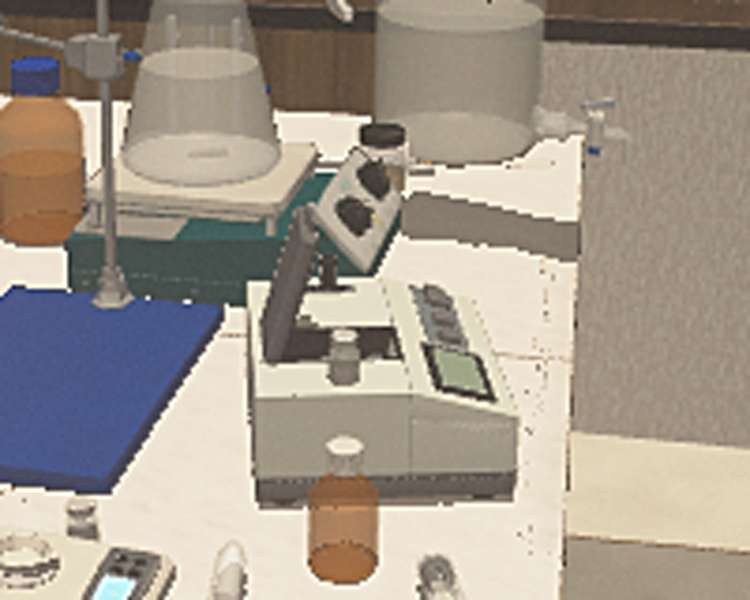

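```bash
python3 - <<'E'
import numpy as np,cv2
for c in ['scene','side']:
    C=np.load(c+'0c.npy'); 
    m=(abs(C[...,2]-.088)<.006)&(C[...,0]>.25)&(C[...,0]<.65)&(C[...,1]>.15)&(C[...,1]<.55)
    P=C[m]; print(c,m.sum(),P.mean(0)); r=cv2.minAreaRect((P[:,:2]*1000).astype(np.float32)); print(r, cv2.boxPoints(r).round())
    m2=(C[...,2]>.02)&(C[...,2]<.1)&(C[...,0]>.25)&(C[...,0]<.65)&(C[...,1]>.15)&(C[...,1]<.5)
    P=C[m2];r=cv2.minAreaRect((P[:,:2]*1000).astype(np.float32)); print('all',r)
C=np.load('scene0c.npy')
for n,(x,y) in dict(lever=(415,290),levertop=(440,285),key=(368,372),sqa=(322,355),sqb=(290,345),fr=(378,440),fl=(185,360),rr=(485,285),lidR=(385,250),lidtopL=(310,165),lidtopR=(360,180),kinkL=(225,280),kinkR=(412,350)).items():
    u,v=160+x/3.75,100+y/3.75; print(n,round(u),round(v),C[round(v)-1:round(v)+2,round(u)-1:round(u)+2].reshape(-1,3)[[1,3,4,5,7]].round(3).tolist())
E
```

```text
scene 1441 [0.44968656 0.36456436 0.08649476]
((457.21875, 345.89459228515625), (156.57591247558594, 440.8779602050781), 28.506237030029297) [[283. 502.]
 [494. 115.]
 [631. 190.]
 [421. 577.]]
all ((476.5689697265625, 324.7666931152344), (347.000244140625, 349.8097229003906), 0.16816647350788116)
side 1186 [0.45247371 0.38254077 0.08581349]
((468.902587890625, 345.34820556640625), (159.7165069580078, 451.01263427734375), 32.97425079345703) [[279. 491.]
 [525. 113.]
 [659. 200.]
 [413. 578.]]
all ((476.800048828125, 325.1834716796875), (349.5478515625, 346.1225280761719), 89.93807220458984)
lever 271 177 [[0.484, 0.322, 0.113], [0.482, 0.326, 0.107], [0.483, 0.321, 0.111], [0.485, 0.318, 0.112], [0.481, 0.318, 0.109]]
levertop 277 176 [[0.514, 0.342, 0.092], [0.512, 0.344, 0.088], [0.514, 0.342, 0.088], [0.518, 0.343, 0.086], [0.512, 0.338, 0.088]]
key 258 199 [[0.415, 0.281, 0.085], [0.411, 0.28, 0.084], [0.413, 0.277, 0.085], [0.417, 0.279, 0.082], [0.412, 0.276, 0.082]]
sqa 246 195 [[0.394, 0.318, 0.084], [0.39, 0.317, 0.083], [0.392, 0.315, 0.084], [-0.035, -0.732, 0.984], [0.393
[... 464 characters left out ...]
0.025], [0.594, 0.401, 0.019], [0.552, 0.333, 0.075]]
lidR 263 167 [[0.498, 0.403, 0.096], [0.492, 0.399, 0.097], [0.498, 0.405, 0.091], [0.501, 0.404, 0.091], [0.498, 0.404, 0.088]]
lidtopL 243 144 [[0.45, 0.43, 0.186], [0.449, 0.437, 0.179], [0.448, 0.428, 0.184], [0.453, 0.432, 0.18], [0.45, 0.432, 0.178]]
lidtopR 256 148 [[0.476, 0.395, 0.181], [-0.035, -0.732, 0.984], [0.473, 0.39, 0.182], [0.475, 0.387, 0.182], [0.472, 0.388, 0.179]]
kinkL 220 175 [[0.37, 0.455, 0.084], [0.364, 0.448, 0.087], [0.368, 0.452, 0.083], [0.369, 0.444, 0.087], [0.365, 0.443, 0.086]]
kinkR 270 193 [[0.459, 0.287, 0.085], [0.453, 0.282, 0.087], [0.456, 0.281, 0.087], [0.462, 0.286, 0.08], [0.457, 0.284, 0.08]]
```

Request:
arm_command(increments=[{"x":0.04,"y":-0.015,"z":-0.03,"yaw":-4},{"x":0.085,"y":-0.03,"z":-0.05,"yaw":-8},{"x":0.13,"y":-0.045,"z":-0.07,"yaw":-12},{"x":0.175,"y":-0.06,"z":-0.08,"yaw":-16},{"x":0.22,"y":-0.075,"z":-0.08,"yaw":-20},{"x":0.265,"y":-0.09,"z":-0.08,"yaw":-24},{"x":0.31,"y":-0.105,"z":-0.08,"yaw":-29},{"x":0.33,"y":-0.115,"z":-0.08,"yaw":-29}], gripper=1)

```text
time_s: 2.15
ee_pos: [0.4084, 0.3333, 0.311]
eef_rot: [0.505, 0.863, 0.0, -0.001]
force: [0.1, 0.3, 0.0]
grip_width: -0.0
grasp_force: 0.0
```

Request:
arm_command(increments=[{"x":0},{"x":0},{"x":0}])

```text
$.increments[0]: bad value
```

```bash
python3 - <<'E'
from h import *
o=monitor.get_obs(); print({k:np.round(v,3).tolist() for k,v in o.items()})
c=vision.camera_info('wrist'); R=np.array(c['R']);print('cam',-R.T@c['t'],R[2])
im,d=vision.get_image('wrist'); cv2.imwrite('pics/wrist1.png',im[:,:,::-1]);C=cloud('wrist',d);np.save('wrist1c.npy',C)
for n in ['lid_edge','lever_top','wide_key_top','square_key_a','sample_vial']:
    for r in nets.find_in('wrist',n)[:2]:
        u,v=r['xy'][0]*640,r['xy'][1]*400; print(n,round(r['score'],2),int(u),int(v),np.round(C[min(int(v),399),min(int(u),639)],3))
E
```

```text
{'time_s': 2.15, 'q': [0.557, 0.091, 0.305, 1.785, 0.001, 1.616], 'dq': [0.391, 0.106, 0.113, 0.019, -0.039, 0.445], 'tau': [-0.487, -35.301, 31.11, -0.048, 0.23, -0.395], 'ee_pos': [0.408, 0.333, 0.311], 'eef_rot': [0.505, 0.863, 0.0, -0.001], 'force': [0.133, 0.341, 0.013], 'torque': [0.035, -0.036, 0.038], 'grasp_force': 0.0, 'grip_width': -0.0}
cam [0.36693295 0.40515621 0.45426533] [ 0.15827999 -0.28222368 -0.94620148]
lid_edge 0.94 438 119 [0.456 0.422 0.187]
lever_top 0.76 378 110 [0.435 0.406 0.076]
wide_key_top 0.71 307 198 [0.416 0.289 0.085]
square_key_a 0.78 305 132 [0.38  0.351 0.085]
square_key_a 0.75 306 160 [0.395 0.326 0.086]
sample_vial 0.85 398 43 [0.411 0.461 0.123]
```

View pics/wrist1.png

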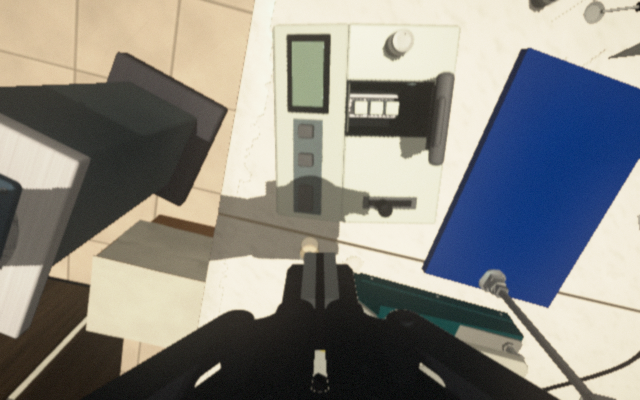

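```bash
python3 - <<'E'
from h import *
nets.find_in('scene','lid'); 
im,d=vision.get_image('wrist'); C=cloud('wrist',d); o=monitor.get_obs(); print(o['ee_pos'],o['eef_rot'],np.abs(o['dq']).max(),o['time_s'])
np.savez('w2.npz',im=im,C=C,d=d); 
c=vision.camera_info('wrist'); np.savez('w2c.npz',**{k:np.array(c[k]) for k in('mtx','R','t')})
cv2.imwrite('pics/w2.png',cv2.resize(im[10:235,255:475,::-1],None,fx=2.6,fy=2.6,interpolation=2))
E
```

```text
[0.41062292 0.32892651 0.31140738] [ 5.08404492e-01  8.61118372e-01 -3.56960149e-05  1.45130179e-04] 0.0020247740854772273 2.55
```

View pics/w2.png

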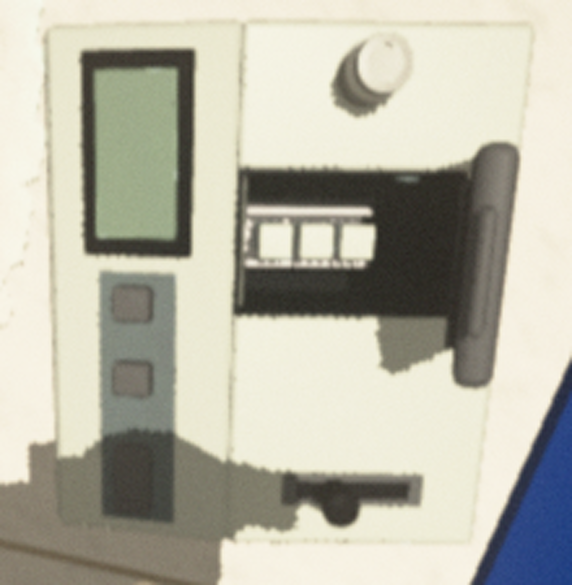

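```bash
cat >> h.py <<'E'
def onplane(info,u,v,z):
    K,R,t=info['mtx'],info['R'],info['t']; o=-R.T@t; r=R.T@np.array([(u-K[0,2])/K[0,0],(v-K[1,2])/K[1,1],1.]); return o+r*(z-o[2])/r[2]
E
python3 - <<'E'
from h import *
I=dict(np.load('w2c.npz')); C=np.load('w2.npz')['C']
pts=dict(kL=(243,22,.088),kR=(228,537,.088),rL=(532,25,.088),rR=(472,543,.088),sb=(132,303,.083),sa=(132,378,.083),wk=(129,480,.083),lev=(341,505,.116),vial=(388,65,.123),lidL=(500,148,.19),lidR=(475,385,.19))
W={}
for n,(x,y,z) in pts.items():
    u,v=255+x/2.6,10+y/2.6; W[n]=onplane(I,u,v,z); print(n,W[n].round(4),'depth',C[int(round(v)),int(round(u))].round(3))
# pose fit
M={'kL':(-.022,.1),'kR':(-.022,-.1),'rL':(.083,.1),'rR':(.083,-.1)}
A=np.array([M[k] for k in M]);B=np.array([W[k][:2] for k in M])
a,b=A-A.mean(0),B-B.mean(0); th=np.arctan2((a[:,0]*b[:,1]-a[:,1]*b[:,0]).sum(),(a*b).sum()); Rz=np.array([[np.cos(th),-np.sin(th)],[np.sin(th),np.cos(th)]])
T=B.mean(0)-Rz@A.mean(0); print('yaw',np.degrees(th),'origin',T,'res',(B-(A@Rz.T+T)).round(4).tolist())
np.savez('pose.npz',R=Rz,T=T)
for k in W: print(k,((W[k][:2]-T)@Rz).round(4))
# lid cloud in device frame
P=C.reshape(-1,3); D=np.c_[(P[:,:2]-T)@Rz,P[:,2]]
for n in('wrist','side','scene'):
    P=C.reshape(-1,3) if n=='wrist' else np.load(n+'0c.npy').reshape(-1,3); D=np.c_[(P[:,:2]-T)@Rz,P[:,2]]
    for lo in (.105,.12,.135,.15,.165,.18,.19,.2):
        s=D[(D[:,2]>lo)&(D[:,2]<lo+.015)&(abs(D[:,0]-.05)<.08)&(abs(D[:,1])<.06)]
        if len(s)>3: print(n,lo,len(s),np.percentile(s[:,0],[3,50,97]).round(3),np.percentile(s[:,1],[3,50,97]).round(3))
E
```

```text
kL [0.3699 0.4555 0.088 ] depth [0.369 0.456 0.085]
kR [0.4636 0.2833 0.088 ] depth [0.465 0.282 0.086]
rL [0.4599 0.5041 0.088 ] depth [ 0.482  0.529 -0.001]
rR [0.5551 0.3307 0.088 ] depth [ 0.6    0.314 -0.   ]
sb [0.3822 0.3492 0.083 ] depth [0.383 0.349 0.086]
sa [0.3963 0.3227 0.083 ] depth [0.396 0.324 0.086]
wk [0.4157 0.2839 0.083 ] depth [0.416 0.284 0.085]
lev [0.4878 0.3248 0.116 ] depth [0.488 0.325 0.115]
vial [0.4174 0.4622 0.123 ] depth [0.417 0.462 0.123]
lidL [0.4448 0.4473 0.19  ] depth [0.447 0.449 0.18 ]
lidR [0.476  0.3912 0.19  ] depth [0.48  0.391 0.18 ]
yaw 28.4940117159975 origin [0.43530583 0.37884323] res [[0.0016, -0.0007], [-0.0001, 0.0028], [-0.0007, -0.0023], [-0.0008, 0.0001]]
kL [-0.0209  0.0986]
kR [-0.0207 -0.0975]
rL [0.0813 0.0983]
rR [ 0.0823 -0.0995]
sb [-0.0608 -0.0008]
sa [-0.061  -0.0307]
wk [-0.0625 -0.0741]
lev [ 0.0203 -0.0726]
vial [0.024  0.0818]
lidL [0.041  0.0556]
lidR [ 0.0417 -0.0085]
wrist 0.135 4 [0.045 0.046 0.049] [0.047 0.047 0.049]
wrist 0.15 5 [0.042 0.044 0.045] [0.047 0.053 0.056]
wrist 0.165 830 [0.037 0.039 0.05 ] [-0.008  0.026  0.056]
wrist 0.18 994 [0.038 0.044 0.049] [-0.007  0.025  0.054]
side 0.105 41 [0.054 0.067 0.071] [-0.003  0.049  0.06 ]
side 0.12 36 [0.049 0.064 0.067] [0.001 0.046 0.059]
side 0.135 44 [0.045 0.059 0.062] [-0.    0.05  0.06]
side 0.15 37 [0.041 0.055 0.058] [0.   0.05 0.06]
side 0.165 59 [0.039 0.049 0.053] [0.001 0.039 0.06 ]
side 0.18 16 [0.039 0.042 0.044] [0.009 0.027 0.047]
scene 0.105 57 [0.049 0.055 0.064] [-0.01   0.015  0.057]
scene 0.12 58 [0.045 0.05  0.059] [-0.01   0.015  0.056]
scene 0.135 56 [0.041 0.045 0.057] [-0.009  0.016  0.054]
scene 0.15 63 [0.036 0.041 0.048] [-0.01   0.015  0.055]
scene 0.165 80 [0.034 0.039 0.047] [-0.009  0.02   0.056]
scene 0.18 30 [0.034 0.038 0.043] [-0.009  0.023  0.05 ]
```

Request:
arm_command(increments=[{"x":0.014,"y":0.04,"z":0.01,"yaw":0},{"x":0.028,"y":0.08,"z":0.02,"yaw":0},{"x":0.043,"y":0.12,"z":0.03,"yaw":0},{"x":0.057,"y":0.155,"z":0.05,"yaw":0},{"x":0.057,"y":0.155,"z":0.09,"yaw":0},{"x":0.057,"y":0.155,"z":0.13,"yaw":0},{"x":0.057,"y":0.155,"z":0.16,"yaw":0},{"x":0.057,"y":0.155,"z":0.16,"yaw":0}])

```text
time_s: 3.35
ee_pos: [0.5154, 0.4514, 0.1433]
eef_rot: [0.508, 0.861, -0.006, -0.003]
force: [0.2, -1.1, -1.1]
grip_width: 0.0002
grasp_force: 0.0
```

```bash
cat >> h.py <<'E'
def dev():
    p=np.load('pose.npz'); o=monitor.get_obs(); e=np.array(o['ee_pos']); q=o['eef_rot']
    print('t',o['time_s'],'dev',((e[:2]-p['T'])@p['R']).round(4),e[2].round(4),'yaw',np.degrees(np.arctan2(2*q[0]*q[1],2*q[0]**2-1)).round(2)-90,'F',np.round(p['R'].T@o['force'][:2],1),round(o['force'][2],1),'dq',np.abs(o['dq']).max().round(2))
E
python3 -c "
from h import *
dev(); im,d=vision.get_image('side'); cv2.imwrite('pics/s3.png',cv2.resize(im[140:300,240:440,::-1],None,fx=3,fy=3))
dev()"
```

```text
t 3.35 dev [0.105  0.0256] 0.1433 yaw 28.89 F [-0.3 -1.1] -1.1 dq 0.11
t 3.4 dev [0.1068 0.0259] 0.1475 yaw 28.900000000000006 F [-0.2 -0.2] 0.3 dq 0.1
```

View pics/s3.png

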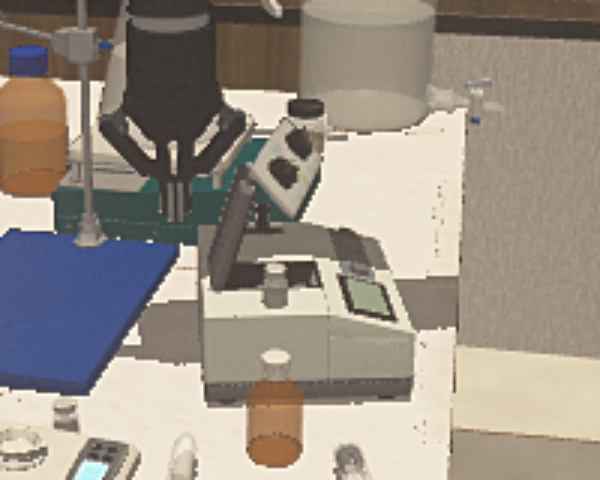

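Request:
arm_command(increments=[{"x":0,"y":-0.02,"z":0,"yaw":0},{"x":0,"y":-0.04,"z":0,"yaw":0},{"x":0,"y":-0.06,"z":0,"yaw":0},{"x":0,"y":-0.077,"z":0.005,"yaw":0},{"x":0,"y":-0.089,"z":0.012,"yaw":0},{"x":0,"y":-0.1,"z":0.022,"yaw":0},{"x":0,"y":-0.108,"z":0.031,"yaw":0},{"x":0,"y":-0.112,"z":0.037,"yaw":0}])

```text
time_s: 4.2
ee_pos: [0.4218, 0.4015, 0.1183]
eef_rot: [0.508, 0.861, 0.003, 0.001]
force: [0.7, 0.6, 0.4]
grip_width: 0.0001
grasp_force: 0.4
```

```bash
python3 -c "
from h import *
dev(); im,d=vision.get_image('side'); cv2.imwrite('pics/s4.png',cv2.resize(im[140:300,240:440,::-1],None,fx=3,fy=3))
dev()"
```

```text
t 4.2 dev [-0.0011  0.0263] 0.1183 yaw 28.959999999999994 F [0.9 0.2] 0.4 dq 0.21
t 4.25 dev [-0.0023  0.0263] 0.1167 yaw 28.959999999999994 F [-0.5 -0.5] -0.5 dq 0.03
```

View pics/s4.png

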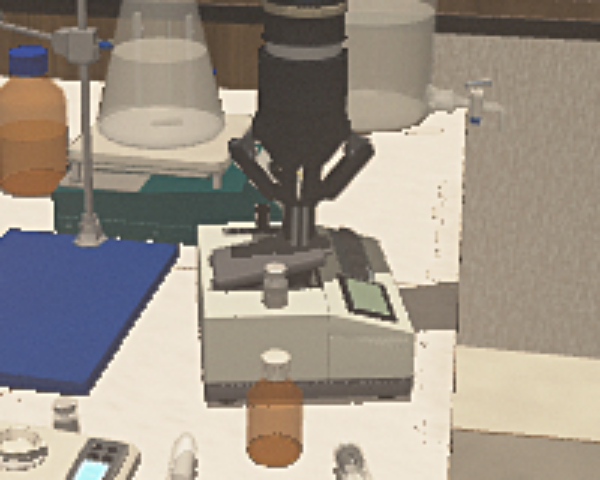

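Request:
arm_command(increments=[{"x":0,"y":-0.003,"z":0.006,"yaw":0},{"x":0,"y":-0.005,"z":0.011,"yaw":0},{"x":0,"y":-0.006,"z":0.016,"yaw":0},{"x":0,"y":-0.006,"z":0.018,"yaw":0},{"x":0,"y":-0.006,"z":0.02,"yaw":0},{"x":0,"y":-0.006,"z":0.02,"yaw":0}])

```text
time_s: 4.85
ee_pos: [0.4158, 0.3984, 0.1007]
eef_rot: [0.508, 0.862, 0.002, 0.001]
force: [-5.9, -5.8, 20.7]
grip_width: -0.0001
grasp_force: 11.0
```

```bash
python3 -c "
from h import *
dev()"
```

```text
t 4.85 dev [-0.0078  0.0265] 0.1007 yaw 29.0 F [-7.9 -2.3] 20.7 dq 0.0
```

Request:
arm_command(increments=[{"x":0,"y":0,"z":-0.03,"yaw":0},{"x":-0.02,"y":-0.006,"z":-0.05,"yaw":0},{"x":-0.06,"y":-0.018,"z":-0.05,"yaw":0},{"x":-0.099,"y":-0.02,"z":-0.05,"yaw":0},{"x":-0.099,"y":-0.02,"z":-0.03,"yaw":0},{"x":-0.099,"y":-0.02,"z":-0.01,"yaw":0},{"x":-0.099,"y":-0.02,"z":-0.003,"yaw":0},{"x":-0.099,"y":-0.02,"z":-0.003,"yaw":0}])

```text
time_s: 5.65
ee_pos: [0.4439, 0.3008, 0.0954]
eef_rot: [0.508, 0.862, -0.002, -0.001]
force: [0.6, 0.1, -0.1]
grip_width: -0.0
grasp_force: 0.0
```

```bash
python3 -c "
from h import *
dev(); im,d=vision.get_image('wrist'); cv2.imwrite('pics/w5.png',im[:,:,::-1])
dev()"
```

```text
t 5.65 dev [-0.0297 -0.0726] 0.0954 yaw 29.0 F [ 0.6 -0.2] -0.1 dq 0.04
t 5.7 dev [-0.0287 -0.0725] 0.0967 yaw 29.019999999999996 F [0.4 0.5] -0.8 dq 0.03
```

View pics/w5.png

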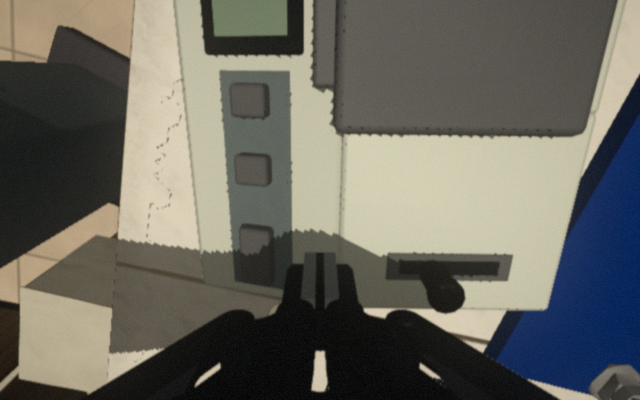

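Request:
arm_command(increments=[{"x":0,"y":0.015,"z":0,"yaw":0},{"x":0,"y":0.025,"z":0,"yaw":0},{"x":0,"y":0.032,"z":0,"yaw":0},{"x":0,"y":0.038,"z":0,"yaw":0},{"x":0,"y":0.042,"z":0,"yaw":0},{"x":0,"y":0.046,"z":0,"yaw":0},{"x":0,"y":0.046,"z":0,"yaw":0}])

```text
time_s: 6.4
ee_pos: [0.4858, 0.3241, 0.0973]
eef_rot: [0.507, 0.862, 0.0, 0.0]
force: [-0.5, -0.8, 0.5]
grip_width: -0.0
grasp_force: 0.3
```

```bash
python3 -c "
from h import *
dev()"
```

```text
t 6.4 dev [ 0.0183 -0.0722] 0.0973 yaw 29.010000000000005 F [-0.8 -0.4] 0.5 dq 0.01
```

Request:
arm_command(increments=[{"x":0,"y":0.004,"z":0,"yaw":0},{"x":0,"y":0.007,"z":0,"yaw":0},{"x":0,"y":0.01,"z":0,"yaw":0},{"x":0,"y":0.01,"z":0,"yaw":0}])

```text
time_s: 6.8
ee_pos: [0.4918, 0.3273, 0.0971]
eef_rot: [0.508, 0.862, -0.003, -0.001]
force: [-7.0, -4.5, 4.8]
grip_width: 0.0005
grasp_force: 4.3
```

```bash
python3 -c "
from h import *
dev()
im,d=vision.get_image('side'); cv2.imwrite('pics/s6.png',cv2.resize(im[180:260,290:390,::-1],None,fx=6,fy=6))"
```

```text
t 6.8 dev [ 0.0251 -0.0723] 0.0971 yaw 29.0 F [-8.3 -0.6] 4.8 dq 0.01
```

View pics/s6.png

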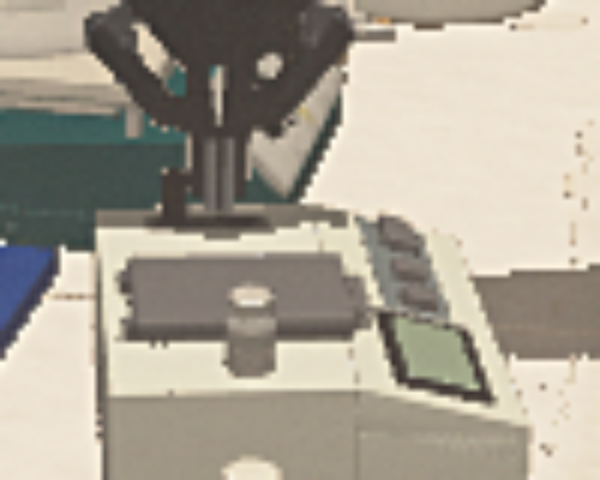

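Request:
arm_command(increments=[{"x":0,"y":0.003,"z":0,"yaw":0},{"x":0,"y":0.005,"z":0,"yaw":0},{"x":0,"y":0.005,"z":0,"yaw":0}])

```text
time_s: 7.15
ee_pos: [0.4922, 0.3275, 0.0971]
eef_rot: [0.507, 0.862, -0.007, -0.004]
force: [-16.5, -10.1, 10.9]
grip_width: -0.0003
grasp_force: 9.6
```

```bash
python3 -c "
from h import *
dev()"
```

```text
t 7.15 dev [ 0.0255 -0.0723] 0.0971 yaw 29.010000000000005 F [-19.3  -1. ] 10.9 dq 0.01
```

Request:
arm_command(increments=[{"x":0,"y":-0.02,"z":0,"yaw":0},{"x":0,"y":-0.04,"z":-0.01,"yaw":0},{"x":0,"y":-0.07,"z":-0.02,"yaw":0},{"x":0,"y":-0.1,"z":-0.02,"yaw":0},{"x":0,"y":-0.102,"z":-0.01,"yaw":0},{"x":0,"y":-0.102,"z":-0.005,"yaw":0},{"x":0,"y":-0.102,"z":-0.005,"yaw":0}])

```text
time_s: 7.85
ee_pos: [0.4096, 0.2817, 0.101]
eef_rot: [0.508, 0.862, -0.0, -0.0]
force: [0.4, -0.1, 0.1]
grip_width: -0.0002
grasp_force: 0.0
```

```bash
python3 -c "
from h import *
dev(); im,d=vision.get_image('wrist'); cv2.imwrite('pics/w7.png',im[:,:,::-1]);dev()"
```

```text
t 7.85 dev [-0.069  -0.0731] 0.101 yaw 28.989999999999995 F [ 0.3 -0.3] 0.1 dq 0.03
t 7.9 dev [-0.0687 -0.0731] 0.1015 yaw 28.989999999999995 F [-0.1  0.5] 0.7 dq 0.02
```

View pics/w7.png

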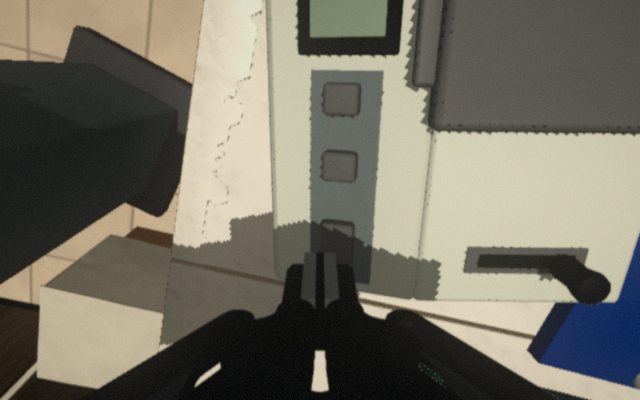

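Request:
arm_command(increments=[{"x":0,"y":0.004,"z":0.007,"yaw":0},{"x":0,"y":0.004,"z":0.013,"yaw":0},{"x":0,"y":0.004,"z":0.016,"yaw":0},{"x":0,"y":0.004,"z":0.018,"yaw":0},{"x":0,"y":0.004,"z":0.018,"yaw":0}])

```text
time_s: 8.4
ee_pos: [0.4129, 0.2836, 0.0843]
eef_rot: [0.508, 0.862, -0.0, -0.0]
force: [-0.4, 0.5, 1.3]
grip_width: -0.0002
grasp_force: 0.7
```

```bash
python3 -c "
from h import *
dev()"
```

```text
t 8.4 dev [-0.0651 -0.073 ] 0.0843 yaw 29.0 F [-0.2  0.6] 1.3 dq 0.01
```

Contact. Press on in small steps.

Request:
arm_command(increments=[{"x":0,"y":0,"z":0.002,"yaw":0},{"x":0,"y":0.001,"z":0.004,"yaw":0},{"x":0,"y":0.001,"z":0.006,"yaw":0},{"x":0,"y":0.001,"z":0.006,"yaw":0}])

```text
time_s: 8.8
ee_pos: [0.4139, 0.2841, 0.0807]
eef_rot: [0.507, 0.862, 0.0, 0.0]
force: [-3.6, -1.9, 9.8]
grip_width: -0.0002
grasp_force: 5.7
```

```bash
python3 -c "
from h import *
dev()"
```

```text
t 8.8 dev [-0.064 -0.073] 0.0807 yaw 29.010000000000005 F [-4.   0.1] 9.8 dq 0.0
```

Force exceeds the spring's 4 N, so it's at or near the stop; press 2 mm more to confirm.

Request:
arm_command(increments=[{"x":0,"y":0,"z":0.002,"yaw":0},{"x":0,"y":0,"z":0.003,"yaw":0},{"x":0,"y":0,"z":0.003,"yaw":0}])

```text
time_s: 9.1
ee_pos: [0.4141, 0.2842, 0.0802]
eef_rot: [0.507, 0.862, 0.001, 0.001]
force: [-7.2, -4.0, 20.8]
grip_width: -0.0
grasp_force: 11.2
```

```bash
python3 -c "
from h import *
dev()"
```

```text
t 9.1 dev [-0.0637 -0.073 ] 0.0802 yaw 29.010000000000005 F [-8.3 -0.1] 20.8 dq 0.0
```

Request:
arm_command(increments=[{"x":0,"y":-0.001,"z":-0.006,"yaw":0},{"x":0,"y":-0.002,"z":-0.02,"yaw":0},{"x":0,"y":-0.002,"z":-0.06,"yaw":0},{"x":0,"y":-0.002,"z":-0.1,"yaw":0},{"x":0,"y":-0.03,"z":-0.15,"yaw":0},{"x":0,"y":-0.03,"z":-0.18,"yaw":0},{"x":0,"y":-0.03,"z":-0.18,"yaw":0},{"x":0,"y":-0.03,"z":-0.18,"yaw":0}])

```text
time_s: 9.9
ee_pos: [0.3882, 0.2699, 0.2565]
eef_rot: [0.508, 0.862, 0.001, 0.001]
force: [0.6, -0.1, 0.0]
grip_width: -0.0005
grasp_force: 0.0
```

```bash
python3 -c "
from h import *
dev(); im,d=vision.get_image('wrist'); C=cloud('wrist',d); p=np.load('pose.npz')
cv2.imwrite('pics/w8.png',im[:,:,::-1]); dev()
D=np.concatenate([(C[...,:2]-p['T'])@p['R'],C[...,2:]],-1).reshape(-1,3)
def st(n,x,y,w=.004):
    s=D[(abs(D[:,0]-x)<w)&(abs(D[:,1]-y)<w)]; print(n,len(s),np.median(s[:,2]) if len(s) else 0)
st('wk',-.0625,-.074);st('sa',-.061,-.0307);st('sb',-.061,-.001);st('lid front',-.015,.025);st('lid rear',.05,.025)
s=D[(D[:,2]>.108)&(abs(D[:,1]+.073)<.015)&(abs(D[:,0]-.03)<.05)];print('lever',len(s),np.median(s,0))
s=D[(D[:,2]>.115)&(abs(D[:,1]-.082)<.02)&(abs(D[:,0]-.024)<.03)];print('vial',len(s),np.median(s,0))
"
```

```text
t 9.9 dev [-0.0933 -0.0733] 0.2565 yaw 29.0 F [ 0.5 -0.4] 0.0 dq 0.06
t 9.95 dev [-0.0941 -0.0733] 0.2549 yaw 29.0 F [-0.1  0.7] -0.2 dq 0.04
wk 177 0.3097759422555628
sa 90 0.08378922312887449
sb 97 0.08375106341047649
lid front 112 0.09929081594879247
lid rear 116 0.09911555818413836
lever 264 [ 0.0416684  -0.07388199  0.11270698]
vial 0 [nan nan nan]
  return _methods._mean(a, axis=axis, dtype=dtype,
  ret = um.true_divide(
```

View pics/w8.png

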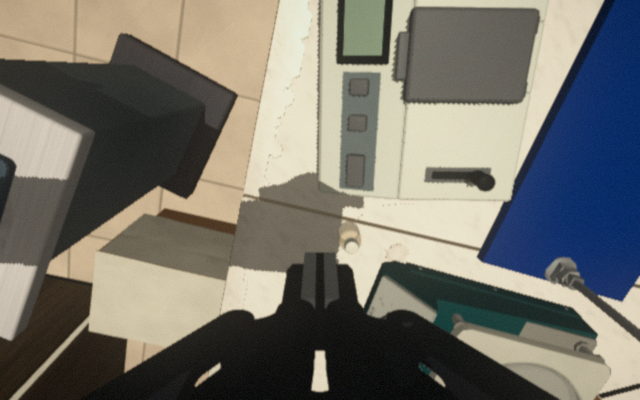

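```bash
python3 -c "
from rig import order; print(order.close_job())"
```

```text
the job is handed in; nothing more can be done
None
```

The lid was pushed shut first, then the lever fully back, and only then the wide zero key was pressed to its stop and released. The job was handed in at about 10 s, with no square key pressed and no vial, bottle or jar touched; the vial was out of view in the last picture but standing in the one before the key press.

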